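Strip the centrifuge rotor: four buckets to their colour cups

ROBOT

A 6-joint arm with a two-finger parallel gripper is mounted at the origin on the work surface. World frame = base frame: x ahead of the robot, y to its left, z up, the work surface at z = 0. Lengths are in m, angles in rad, forces in N, time in s.
With the tool pointing down it reaches from about 0.3 to 0.75 m from the base axis. Payload 8.5 kg.
Tool frame: the origin (TCP) lies on the mounting face of the last link; the fingertips stand bot.tcp_to_tips ahead of it and the grasp point (between the pads) lies 147 mm ahead of it (bot.tcp_to_tips is the distance from the TCP to the fingertips, in m); z points along the fingers, y is the line along which they close (so a half turn about z gives the same grasp; the last joint's range is limited). The gripper opens to 88 mm and grips with 3 to 60 N. Pads are 18 mm wide; open, the fingers measure 123 mm over their backs; the gripper's body (75 mm by 187 mm) begins 45 mm behind the grasp point.
Start: joints at [1.086, 0.381, 1.297, -0, 1.464, -0.215], TCP at [0.147, 0.53, 0.405] pointing down, gripper open.
Joint ranges: [-3.11, 3.11], [-0.89, 2.33], [0.22, 2.48], [-1.42, 4.56], [0.17, 2.85], [-2.88, 2.88]. Speed limits (rad/s): [2.39, 2.39, 3.14, 3.14, 3.14, 3.14].

INTERFACE

Orientations are given as a rotation vector (axis times angle).
In Python, from station import bot gives the robot as it stands.
- The arm moves only by the shell command python3 -m creep 'ROWS' [OPENING] [FORCE]. ROWS is JSON, a list of rows, each a list of 2 entries, a list of its own where there are three numbers: the shift along the tool's x, y, z as a fraction of full scale, then the turn, a rotation vector about the tool's x, y, z as a fraction of full scale. In form: [[[x, y, z], [rx, ry, rz]], ...]. A call has 1 to 12 rows; each row shifts and turns the commanded pose from where the row before left it, along the tool's axes as they then stand; what a row does not reach is not made up. Full scale, the value 1, is 4 cm for a shift and 4 degrees for a turn. A row lasts 1/12 s, in which the tool goes at most 41.7 mm and 7.16 degrees, less where a joint would pass 70% of its speed; a pose out of reach is approached as far as the arm can. A call with a number of a shift or a turn outside -1 to 1 is refused whole. A call with a gripper value outside its range is refused whole. OPENING is the closure, from -1 (fully open) to 1 (shut), set as the call begins (- or left out, the last holds). The fingers move at their own pace and stop on an object; FORCE is the grip in N (left out, the last holds). Time passes only in rows, so rows that do not move let the fingers close. It gives the time, the measured TCP pose, the force, the opening and the grip force at its end, in the units of the state.
- bot.observe(): the state, without advancing time (a new reading comes with each control period).
- bot.grab_frame(name): name is "scene" or "top"; returns a dict with "color" (480x640x3 uint8, red, green, blue), "range_z" (480x640 float32, m along the optical axis (not along the pixel's ray), 0 where there is no reading), "K" (3x3 intrinsics, pixels), "dist" ([k1, k2, p1, p2, k3] as OpenCV has them; the pictures are not rectified), "R" (3x3) and "t" (3): a world point X has camera coordinates R X + t. Camera axes: x right, y down, z forward; pixel columns grow to the right and rows downward; lengths in m; the calibration is good to about 2 mm. A picture is of the moment at which its call begins.
- bot.hand_in(): hands the job in; it is judged then, once.
The state is a dict: "t": time; "qpos": joint angles; "joint_velocities": joint speeds; "effort": joint torques, N m; "tcp_pos": TCP position; "tool_rot": TCP orientation; "contact_force": force on the tool from outside, world axes, zero at the start; "wrist_torque": the same for the moment, N m; "finger_gap": finger opening in m; "grasp_force": force on a finger pad.
Only numpy, scipy, OpenCV 4.12 (cv2) and the standard library are available. Lean on these libraries where they do the work, as an engineer would, in place of code of your own. Each camera call takes 0.05 s, during which the arm holds its last target. There are 200 camera calls.

TASK

The centrifuge rotor is out on its bench stand for cleaning: take the four capped buckets off it, lifting each straight up off its pivot pins so that it does not swing and catch, and stand each upright, fully down, in the docking cup of its own colour. The sealed samples must stay upright and be set down gently, not dropped; leave the glass sample jar where it stands.

Things in the scene. Friction and masses are not known exactly. Their poses are not given: they have to be found in the camera images.
- bucket_red: Bucket with red sealing cap, loose, 0.3 kg, hanging in the rotor. Origin: centre of underside, z up, y along its trunnion line. Aluminium cup 46 mm wide, 0 to 88 mm up (foot bevelled to 40 mm); cap disc 52 mm wide to 100 mm; round red knob 30 mm wide, 100 to 124 mm up: pinch it from above at any yaw. Lugs out to y = +-30 mm, 62 to 84 mm up, slots open downwards, roof at 76 mm.
- bucket_yellow: Bucket with yellow sealing cap, loose, 0.3 kg, hanging in the rotor. Origin: centre of underside, z up, y along its trunnion line. Aluminium cup 46 mm wide, 0 to 88 mm up (foot bevelled to 40 mm); cap disc 52 mm wide to 100 mm; round yellow knob 30 mm wide, 100 to 124 mm up: pinch it from above at any yaw. Lugs out to y = +-30 mm, 62 to 84 mm up, slots open downwards, roof at 76 mm.
- bucket_blue: Bucket with blue sealing cap, loose, 0.3 kg, hanging in the rotor. Origin: centre of underside, z up, y along its trunnion line. Aluminium cup 46 mm wide, 0 to 88 mm up (foot bevelled to 40 mm); cap disc 52 mm wide to 100 mm; round blue knob 30 mm wide, 100 to 124 mm up: pinch it from above at any yaw. Lugs out to y = +-30 mm, 62 to 84 mm up, slots open downwards, roof at 76 mm.
- bucket_white: Bucket with white sealing cap, loose, 0.3 kg, hanging in the rotor. Origin: centre of underside, z up, y along its trunnion line. Aluminium cup 46 mm wide, 0 to 88 mm up (foot bevelled to 40 mm); cap disc 52 mm wide to 100 mm; round white knob 30 mm wide, 100 to 124 mm up: pinch it from above at any yaw. Lugs out to y = +-30 mm, 62 to 84 mm up, slots open downwards, roof at 76 mm.
- cup_red: Red docking cup, place of the red bucket: low round open cup standing fast on the bench. Outside 74 mm in diameter, inside 64 mm, 22 mm tall, floor 5 mm thick. Origin: centre of its underside.
- cup_yellow: Yellow docking cup, place of the yellow bucket: low round open cup standing fast on the bench. Outside 74 mm in diameter, inside 64 mm, 22 mm tall, floor 5 mm thick. Origin: centre of its underside.
- cup_blue: Blue docking cup, place of the blue bucket: low round open cup standing fast on the bench. Outside 74 mm in diameter, inside 64 mm, 22 mm tall, floor 5 mm thick. Origin: centre of its underside.
- cup_white: White docking cup, place of the white bucket: low round open cup standing fast on the bench. Outside 74 mm in diameter, inside 64 mm, 22 mm tall, floor 5 mm thick. Origin: centre of its underside.
- rotor: Steel 4-bay rotor, fast on its stand. Origin: centre of the stand's underside, z up. Bays along its +-x, +-y; each bucket's axis 75 mm from the rotor axis, underside 30 mm above the bench, its slots over two 8 mm pins 102 mm up; it can swing about them; 15 mm straight up clears them. Cheek plates 89 to 115 mm up, 34 mm either side of each bay's line, reach 91 mm out; centre nut 124 mm tall.
- jar: Glass sample jar with bark and a steel lid, 68 mm in diameter, 100 mm tall, loose, a bystander beyond the cups and the rotor; not to be moved. Origin: centre of its underside.
There are look-alikes about, which are no part of the job. There is more than one size of the cup_red; the one meant has the size given above.

How it is judged:
By the outcome, as a careful person would: the job done as asked, in the order asked, and still so for the second after the job is handed in, with the robot touching nothing.
It also fails if it takes over 120 s, if anything falls off the work surface, if the arm or the gripper's body presses on something with over 40 N, if the wrist force passes 120 N, or if a joint passes its speed limit or range.

## Working session

There is one attempt and no reset: what is moved stays moved. The work goes in short steps, Python scripts to look and compute and a shell command to move; the robot and the scene stay as the last step left them, time stands still between calls to the robot, and variables do not carry over. Pictures are saved under pics/ and viewed, at most 14 in all, crops included, and the job is handed in when it is done.

```bash
ls; mkdir -p pics
python3 - <<'E'
from station import bot
import cv2,pickle
o=bot.observe(); print({k:o[k] for k in('t','tcp_pos','tool_rot','finger_gap','contact_force')},bot.tcp_to_tips)
for n in("scene","top"):
    f=bot.grab_frame(n); pickle.dump(f,open(n+'.pkl','wb')); cv2.imwrite(f'pics/{n}0.png',f['color'][:,:,::-1]); print(f['K'],f['dist'],f['R'],f['t'])
E
```

```text
pics
{'t': 0.0, 'tcp_pos': array([0.14657572, 0.53007226, 0.4041274 ]), 'tool_rot': array([-4.22370948e-01, -3.11255204e+00,  2.27673750e-03]), 'finger_gap': 0.08851358693600792, 'contact_force': array([ 0.12193138, -0.11911422,  0.16029576])} 0.166
[[451.28025669   0.         322.71271625]
 [  0.         451.28025669 246.85564493]
 [  0.           0.           1.        ]] [0.0067129 0.        0.        0.        0.       ] [[-0.51295764  0.85818509 -0.01981957]
 [ 0.56989142  0.3231897  -0.75549467]
 [-0.64194878 -0.39883177 -0.65485494]] [ 0.35668228 -0.28414228  1.36370402]
[[440.98369018   0.         321.66290974]
 [  0.         440.98369018 235.1626016 ]
 [  0.           0.           1.        ]] [-0.06958292  0.          0.          0.          0.        ] [[-0.01071442 -0.99989176 -0.01008327]
 [-0.99197971  0.01189862 -0.12583592]
 [ 0.12594227  0.00865414 -0.99199982]] [-0.04093539  0.5814084   0.72372989]
```

View pics/top0.png

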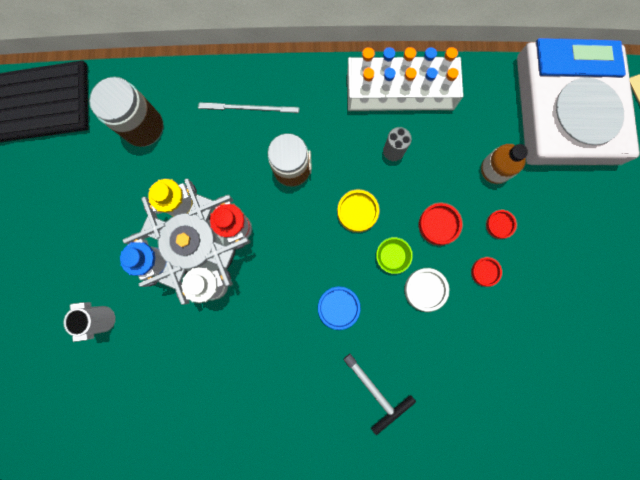

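View pics/scene0.png

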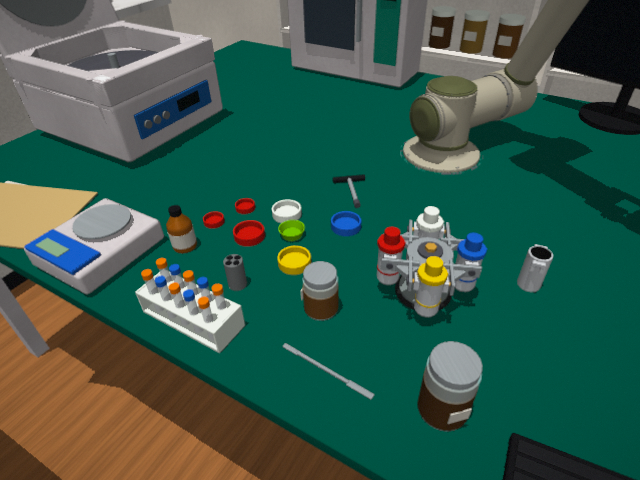

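The top view shows the knobs: yellow (165,190), red (228,219), white (200,283) and blue (138,257). The cups are yellow (358,211), blue (339,308) and white (428,290).
There are three candidates for the red cup: (441,224), (502,224) and (487,272). The one at (441,224) matches the width of the other full-size cups, so I'll check its diameter and a crop. The green cup and the capless bucket at (78,322) are look-alikes.

```bash
cat > h.py <<'E'
import numpy as np,cv2
def world(f,uv,z):
    """rays of pixels meet plane z"""
    n=cv2.undistortPoints(np.float64(uv).reshape(-1,1,2),f['K'],f['dist']).reshape(-1,2)
    d=np.c_[n,np.ones(len(n))]@f['R']; c=-f['R'].T@f['t']
    return c+d*((z-c[2])/d[:,2])[:,None]
def cloud(f):
    v,u=np.mgrid[:480,:640]; n=cv2.undistortPoints(np.float64(np.stack([u,v],-1)).reshape(-1,1,2),f['K'],f['dist']).reshape(-1,2)
    z=f['range_z'].reshape(-1,1).astype(float); return ((np.c_[n,np.ones(len(n))]*z-f['t'])@f['R']).reshape(480,640,3)
def mask(f,c):
    h=cv2.cvtColor(f['color'],cv2.COLOR_RGB2HSV).astype(int); H,S,V=h[...,0],h[...,1],h[...,2]
    if c=='white': return (S<60)&(V>150)
    lo,hi={'red':(-8,8),'yellow':(22,34),'blue':(100,125)}[c]; H=np.where(H>170,H-180,H)
    return (H>=lo)&(H<=hi)&(S>130)&(V>60)
E
python3 - <<'E'
import pickle; from h import *
T=pickle.load(open('top.pkl','rb')); P=cloud(T)
K=dict(yellow=(165,190),red=(228,219),white=(200,283),blue=(138,257))
C=dict(yellow=[(358,211)],red=[(441,224),(502,224),(487,272)],white=[(428,290)],blue=[(339,308)])
v,u=np.mgrid[:480,:640]
for c in K:
    m=mask(T,c)&(np.hypot(u-K[c][0],v-K[c][1])<25)
    k=m&(abs(P[...,2]-.154)<.006); b=P[k]
    (cx,cy),r=cv2.minEnclosingCircle(np.float32(np.c_[u[k],v[k]]))
    print('knob',c,k.sum(),b.mean(0).round(4),'enc',world(T,[(cx,cy)],.154).round(4), 'r',r)
    for q in C[c]:
        m=mask(T,c)&(np.hypot(u-q[0],v-q[1])<32)
        hull=cv2.convexHull(np.int32(np.c_[u[m],v[m]]))[:,0]
        w=world(T,hull,.018)[:,:2]; (x,y),r=cv2.minEnclosingCircle(np.float32(w)); e=cv2.fitEllipse(np.float32(w))
        print('  cup',c,q,round(x,4),round(y,4),'r',round(r,4),'ell',np.round(e[0],4),np.round(e[1],4),'floor',P[q[1],q[0]].round(4),'zmax',P[m][:,2].max().round(4))
i=cv2.resize(T['color'][190:340,310:520,::-1],None,fx=3,fy=3,interpolation=cv2.INTER_CUBIC)
cv2.imwrite('pics/cups.png',i)
i=cv2.resize(T['color'][170:310,110:260,::-1],None,fx=4,fy=4,interpolation=cv2.INTER_CUBIC)
cv2.imwrite('pics/rotor.png',i)
E
```

```text
knob yellow 319 [0.6347 0.1937 0.1538] enc [[0.635  0.1937 0.154 ]] r 10.305530548095703
  cup yellow (358, 211) 0.6275 -0.1114 r 0.0386 ell [ 0.6273 -0.112 ] [0.0742 0.0769] floor [ 0.6282 -0.1134  0.005 ] zmax 0.7907
knob red 304 [0.5937 0.0963 0.1538] enc [[0.5939 0.0963 0.154 ]] r 9.962529182434082
  cup red (441, 224) 0.6018 -0.2579 r 0.0389 ell [ 0.6014 -0.2583] [0.0742 0.0777] floor [ 0.6027 -0.2631  0.0046] zmax 0.7907
  cup red (502, 224) 0.5995 -0.368 r 0.0276 ell [ 0.5996 -0.3682] [0.0508 0.0551] floor [ 0.6016 -0.3756  0.0034] zmax 0.7907
  cup red (487, 272) 0.5157 -0.3363 r 0.0271 ell [ 0.5153 -0.3366] [0.051  0.0539] floor [ 0.515  -0.3427  0.0039] zmax 0.7907
knob white 339 [0.4971 0.1369 0.1538] enc [[0.497  0.1367 0.154 ]] r 10.549322128295898
  cup white (428, 290) 0.486 -0.2306 r 0.038 ell [ 0.4859 -0.2304] [0.0752 0.0753] floor [ 0.4847 -0.2343  0.0068] zmax 0.7907
knob blue 327 [0.5373 0.2345 0.1537] enc [[0.5376 0.2343 0.154 ]] r 10.424261093139648
  cup blue (339, 308) 0.4563 -0.0753 r 0.0375 ell [ 0.4562 -0.0755] [0.0735 0.0745] floor [ 0.4552 -0.0764  0.0059] zmax 0.7907
```

View pics/cups.png

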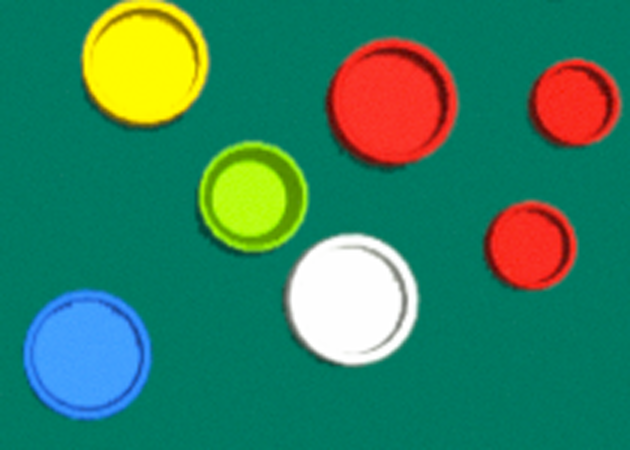

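View pics/rotor.png

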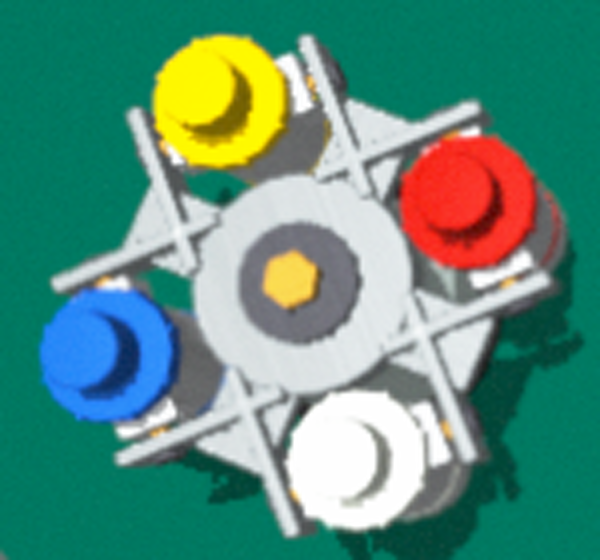

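The crop confirms it: the red cup at crop (393,102), i.e. pixel (441,224), is about 75 mm across and is the one meant. The two at (502,224) and (487,272) are about 51 mm. The knobs are at z=0.154 as expected, and all lie 74.6 mm from a common centre at (0.566,0.165).

I'll start with white and keep the tool's yaw fixed.

```bash
cat > go.py <<'E'
import sys,numpy as np; from station import bot; from scipy.spatial.transform import Rotation as R
o=bot.observe(); r=R.from_rotvec(o['tool_rot'])
d=np.array(list(map(float,sys.argv[1:4])))-o['tcp_pos']
print('t',o['t'],'tcp',o['tcp_pos'].round(4),'units',(r.inv().apply(d)/.04).round(3),'gap',o['finger_gap'],'F',np.round(o['contact_force'],1),'grip',np.round(o['grasp_force'],1),'down',r.apply([0,0,1]).round(4),'axes',r.as_matrix()[:2,:2].round(3).tolist(),'q',np.round(o['qpos'],2))
E
python3 go.py .497 .1368 .40
```

```text
t 0.1 tcp [0.1466 0.5301 0.4042] units [-11.064  -7.141   0.111] gap 0.08802018115040322 F [-0.   0.1  0.1] grip 0.0 down [-6.0e-04 -1.2e-03 -1.0e+00] axes [[-0.964, 0.267], [0.267, 0.964]] q [ 1.09  0.38  1.3  -0.    1.46 -0.22]
```

```bash
python3 -m creep '[[[-0.3,-0.2,0],[0,0,0]],[[-0.46,-0.3,0.01],[0,0,0]],[[-0.5,-0.32,0.01],[0,0,0]],[[-0.5,-0.32,0.01],[0,0,0]],[[-0.5,-0.32,0.01],[0,0,0]],[[-0.5,-0.32,0.01],[0,0,0]],[[-0.5,-0.32,0.01],[0,0,0]],[[-0.5,-0.32,0.01],[0,0,0]],[[-0.5,-0.32,0.01],[0,0,0]],[[-0.5,-0.32,0],[0,0,0]],[[-0.5,-0.32,0],[0,0,0]],[[-0.5,-0.32,0],[0,0,0]]]' -1 30
python3 -m creep '[[[-0.5,-0.32,0.01],[0,0,0]],[[-0.5,-0.32,0.01],[0,0,0]],[[-0.5,-0.32,0.01],[0,0,0]],[[-0.5,-0.32,0.01],[0,0,0]],[[-0.5,-0.32,0],[0,0,0]],[[-0.5,-0.32,0],[0,0,0]],[[-0.5,-0.32,0],[0,0,0]],[[-0.5,-0.32,0],[0,0,0]],[[-0.5,-0.32,0],[0,0,0]],[[-0.4,-0.27,0],[0,0,0]],[[-0.2,-0.1,0],[0,0,0]],[[0,0,0],[0,0,0]]]'
python3 go.py .497 .1368 .299
```

```text
t: 1.1
tcp_pos: [0.3298, 0.3251, 0.4013]
tool_rot: [-0.422, -3.113, 0.001]
contact_force: [1.5, -0.5, 0.4]
finger_gap: 0.0885
grasp_force: 0.0
t: 2.1
tcp_pos: [0.4921, 0.1454, 0.3995]
tool_rot: [-0.426, -3.112, 0.0]
contact_force: [-0.8, -0.2, -0.2]
finger_gap: 0.0879
grasp_force: 0.0
t 2.1 tcp [0.4921 0.1454 0.3995] units [-0.177 -0.174  2.512] gap 0.08788211953958147 F [-0.8 -0.2 -0.2] grip 0.0 down [-6.e-04 -1.e-04 -1.e+00] axes [[-0.963, 0.268], [0.268, 0.963]] q [ 0.06  0.32  1.41 -0.    1.42 -1.24]
```

```bash
python3 -m creep '[[[-0.09,-0.09,0.2],[0,0,0]],[[-0.09,-0.08,0.3],[0,0,0]],[[0,0,0.4],[0,0,0]],[[0,0,0.4],[0,0,0]],[[0,0,0.4],[0,0,0]],[[0,0,0.3],[0,0,0]],[[0,0,0.3],[0,0,0]],[[0,0,0.2],[0,0,0]],[[0,0,0],[0,0,0]],[[0,0,0],[0,0,0]]]'
python3 go.py .497 .1368 .299
python3 - <<'E'
from station import bot; import cv2
f=bot.grab_frame('scene'); cv2.imwrite('pics/g1.png',cv2.resize(f['color'][150:330,340:580,::-1],None,fx=3,fy=3))
E
```

```text
t: 2.93
tcp_pos: [0.496, 0.1383, 0.2998]
tool_rot: [-0.421, -3.113, 0.0]
contact_force: [-0.2, -0.4, -0.0]
finger_gap: 0.0881
grasp_force: 0.0
t 2.9333 tcp [0.496  0.1383 0.2998] units [-0.033 -0.03   0.021] gap 0.08806795766125956 F [-0.2 -0.4 -0. ] grip 0.0 down [-7.e-04 -0.e+00 -1.e+00] axes [[-0.964, 0.266], [0.266, 0.964]] q [ 0.04  0.43  1.56 -0.    1.16 -1.26]
```

View pics/g1.png

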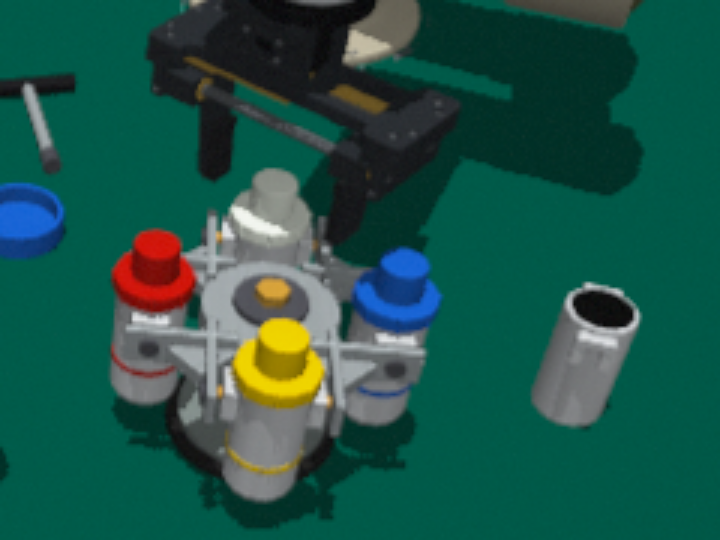

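The fingers straddle the white knob at crop (275,190), on either side at (215,150) and (345,210). I'll trim the position, close and lift.

```bash
python3 -m creep '[[[-0.03,-0.03,0.01],[0,0,0]],[[0,0,0],[0,0,0]],[[0,0,0],[0,0,0]]]'
python3 -m creep '[[[0,0,0],[0,0,0]],[[0,0,0],[0,0,0]],[[0,0,0],[0,0,0]],[[0,0,0],[0,0,0]],[[0,0,0],[0,0,0]],[[0,0,0],[0,0,0]],[[0,0,0],[0,0,0]],[[0,0,0],[0,0,0]],[[0,0,0],[0,0,0]],[[0,0,0],[0,0,0]],[[0,0,0],[0,0,0]],[[0,0,0],[0,0,0]]]' 1 30
python3 go.py .497 .1368 .299
```

```text
t: 3.23
tcp_pos: [0.4972, 0.1363, 0.3]
tool_rot: [0.423, 3.112, 0.0]
contact_force: [-0.3, -0.1, 0.4]
finger_gap: 0.0883
grasp_force: 0.0
t: 4.23
tcp_pos: [0.4972, 0.1364, 0.2996]
tool_rot: [0.423, 3.113, -0.0]
contact_force: [0.9, 0.1, -0.1]
finger_gap: 0.0291
grasp_force: 30.0
t 4.2333 tcp [0.4972 0.1364 0.2996] units [0.008 0.009 0.014] gap 0.029122556070016986 F [ 0.9  0.1 -0.1] grip 30.0 down [ 1.e-04 -0.e+00 -1.e+00] axes [[-0.964, 0.267], [0.267, 0.964]] q [ 0.04  0.43  1.56 -0.    1.16 -1.26]
```

```bash
python3 -m creep '[[[0,0,-0.05],[0,0,0]],[[0,0,-0.1],[0,0,0]],[[0,0,-0.1],[0,0,0]],[[0,0,-0.15],[0,0,0]],[[0,0,-0.15],[0,0,0]],[[0,0,-0.2],[0,0,0]],[[0,0,-0.3],[0,0,0]],[[0,0,-0.35],[0,0,0]],[[0,0,-0.35],[0,0,0]],[[0,0,-0.2],[0,0,0]],[[0,0,-0.1],[0,0,0]],[[0,0,0],[0,0,0]]]'
python3 go.py .486 -.230 .3816
```

```text
t: 5.23
tcp_pos: [0.4971, 0.1364, 0.3823]
tool_rot: [0.422, 3.112, 0.0]
contact_force: [0.5, 0.5, -3.0]
finger_gap: 0.0293
grasp_force: 30.0
t 5.2333 tcp [0.4971 0.1364 0.3823] units [-2.175 -8.903  0.018] gap 0.029323754649848214 F [ 0.5  0.5 -3. ] grip 30.0 down [ 1.5e-03  1.0e-04 -1.0e+00] axes [[-0.964, 0.267], [0.267, 0.964]] q [ 0.04  0.34  1.43  0.    1.37 -1.26]
```

```bash
python3 -m creep '[[[0,0,-0.2],[0,0,0]],[[0,-0.1,-0.3],[0,0,0]],[[-0.05,-0.2,-0.3],[0,0,0]],[[-0.08,-0.35,-0.2],[0,0,0]],[[-0.12,-0.5,0],[0,0,0]],[[-0.12,-0.5,0],[0,0,0]],[[-0.12,-0.5,0],[0,0,0]],[[-0.12,-0.5,0],[0,0,0]],[[-0.12,-0.5,0],[0,0,0]],[[-0.12,-0.5,0],[0,0,0]],[[-0.12,-0.5,0],[0,0,0]],[[-0.12,-0.5,0],[0,0,0]]]'
python3 -m creep '[[[-0.12,-0.5,0],[0,0,0]],[[-0.12,-0.5,0],[0,0,0]],[[-0.12,-0.5,0],[0,0,0]],[[-0.12,-0.5,0],[0,0,0]],[[-0.12,-0.5,0],[0,0,0]],[[-0.12,-0.5,0],[0,0,0]],[[-0.12,-0.5,0],[0,0,0]],[[-0.1,-0.4,0],[0,0,0]],[[-0.08,-0.2,0],[0,0,0]],[[-0.03,-0.1,0],[0,0,0]],[[0,0,0],[0,0,0]],[[0,0,0],[0,0,0]]]'
python3 go.py .486 -.230 .275
python3 - <<'E'
from station import bot; import cv2
f=bot.grab_frame('scene'); cv2.imwrite('pics/p1.png',cv2.resize(f['color'][100:300,180:480,::-1],None,fx=2.5,fy=2.5))
E
```

```text
t: 6.23
tcp_pos: [0.4894, -0.0555, 0.4213]
tool_rot: [-0.422, -3.112, -0.0]
contact_force: [-0.0, 0.1, -3.1]
finger_gap: 0.0292
grasp_force: 30.0
t: 7.23
tcp_pos: [0.4854, -0.227, 0.4214]
tool_rot: [-0.422, -3.113, -0.001]
contact_force: [0.5, -0.9, -3.1]
finger_gap: 0.0294
grasp_force: 30.0
t 7.2333 tcp [ 0.4854 -0.227   0.4214] units [-0.037 -0.069  3.661] gap 0.029385396872888832 F [ 0.5 -0.9 -3.1] grip 30.0 down [-4.e-04  7.e-04 -1.e+00] axes [[-0.964, 0.266], [0.266, 0.964]] q [-0.66  0.34  1.31  0.    1.49 -1.96]
```

View pics/p1.png

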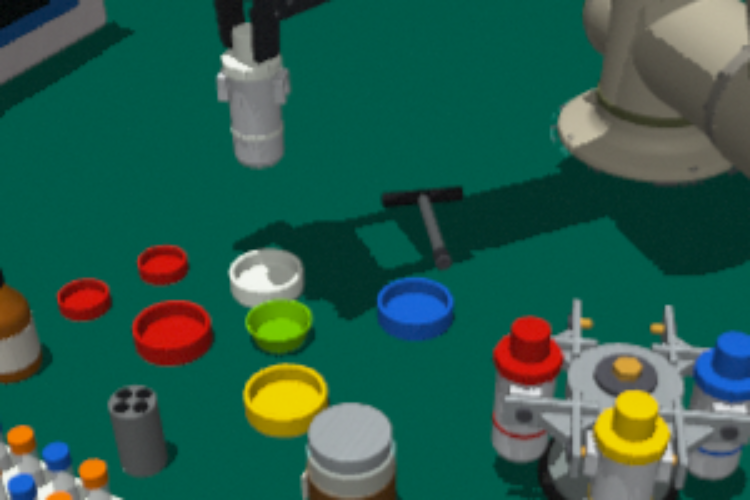

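The white bucket hangs upright above the white cup at crop (265,278). I'll lower it slowly.

```bash
python3 -m creep '[[[-0.02,-0.04,0.2],[0,0,0]],[[-0.02,-0.03,0.4],[0,0,0]],[[0,0,0.5],[0,0,0]],[[0,0,0.5],[0,0,0]],[[0,0,0.5],[0,0,0]],[[0,0,0.4],[0,0,0]],[[0,0,0.4],[0,0,0]],[[0,0,0.3],[0,0,0]],[[0,0,0.2],[0,0,0]],[[0,0,0.08],[0,0,0]],[[0,0,0],[0,0,0]],[[0,0,0],[0,0,0]]]'
python3 -m creep '[[[0,0,0.04],[0,0,0]],[[0,0,0.04],[0,0,0]],[[0,0,0.03],[0,0,0]],[[0,0,0.03],[0,0,0]],[[0,0,0],[0,0,0]],[[0,0,0],[0,0,0]]]'
python3 go.py .486 -.230 .2746
```

```text
t: 8.28
tcp_pos: [0.4862, -0.2306, 0.2828]
tool_rot: [0.422, 3.112, -0.001]
contact_force: [0.9, -0.2, -3.5]
finger_gap: 0.0295
grasp_force: 30.0
t: 8.78
tcp_pos: [0.4861, -0.2307, 0.2767]
tool_rot: [-0.423, -3.113, 0.0]
contact_force: [-0.3, 0.3, -3.0]
finger_gap: 0.0292
grasp_force: 30.0
t 8.7833 tcp [ 0.4861 -0.2307  0.2767] units [0.007 0.018 0.054] gap 0.02924855557339498 F [-0.3  0.3 -3. ] grip 30.0 down [-0. -0. -1.] axes [[-0.964, 0.267], [0.267, 0.964]] q [-0.66  0.49  1.52 -0.    1.13 -1.96]
```

```bash
python3 -m creep '[[[0,0,0.02],[0,0,0]],[[0,0,0.02],[0,0,0]],[[0,0,0.01],[0,0,0]],[[0,0,0],[0,0,0]],[[0,0,0],[0,0,0]]]'
python3 -m creep '[[[0,0,0.01],[0,0,0]],[[0,0,0.01],[0,0,0]],[[0,0,0],[0,0,0]],[[0,0,0],[0,0,0]]]'
```

```text
t: 9.2
tcp_pos: [0.4862, -0.2308, 0.2753]
tool_rot: [0.422, 3.112, -0.001]
contact_force: [-0.9, 1.5, 3.9]
finger_gap: 0.0292
grasp_force: 30.0
t: 9.53
tcp_pos: [0.4863, -0.2308, 0.2752]
tool_rot: [0.422, 3.111, -0.002]
contact_force: [-2.2, 1.4, 11.1]
finger_gap: 0.0295
grasp_force: 30.0
```

```bash
python3 -m creep '[[[0,0,-0.015],[0,0,0]],[[0,0,0],[0,0,0]],[[0,0,0],[0,0,0]]]'
python3 -m creep '[[[0,0,0],[0,0,0]],[[0,0,0],[0,0,0]],[[0,0,0],[0,0,0]],[[0,0,0],[0,0,0]],[[0,0,0],[0,0,0]],[[0,0,0],[0,0,0]],[[0,0,-0.1],[0,0,0]],[[0,0,-0.2],[0,0,0]],[[0,0,-0.4],[0,0,0]],[[0,0,-0.5],[0,0,0]],[[0,0,-0.5],[0,0,0]],[[0,0,-0.5],[0,0,0]]]' -1
python3 go.py .5938 .0963 .39
```

```text
t: 9.78
tcp_pos: [0.4862, -0.2307, 0.2752]
tool_rot: [0.422, 3.112, -0.001]
contact_force: [-1.0, 1.2, 7.5]
finger_gap: 0.0289
grasp_force: 30.0
t: 10.78
tcp_pos: [0.486, -0.2306, 0.3643]
tool_rot: [0.422, 3.113, -0.001]
contact_force: [0.9, -0.8, 0.6]
finger_gap: 0.0881
grasp_force: 0.0
t 10.7833 tcp [ 0.486  -0.2306  0.3643] units [-0.421  8.595 -0.645] gap 0.08812901838710203 F [ 0.9 -0.8  0.6] grip 0.0 down [ 5.e-04 -4.e-04 -1.e+00] axes [[-0.964, 0.267], [0.267, 0.964]] q [-0.66  0.39  1.4  -0.    1.35 -1.96]
```

```bash
python3 -m creep '[[[0,0.2,-0.3],[0,0,0]],[[-0.02,0.4,-0.2],[0,0,0]],[[-0.02,0.5,0],[0,0,0]],[[-0.02,0.5,0],[0,0,0]],[[-0.02,0.5,0],[0,0,0]],[[-0.02,0.5,0],[0,0,0]],[[-0.03,0.5,0],[0,0,0]],[[-0.03,0.5,0],[0,0,0]],[[-0.03,0.5,0],[0,0,0]],[[-0.03,0.5,0],[0,0,0]],[[-0.03,0.5,0],[0,0,0]],[[-0.03,0.5,0],[0,0,0]]]'
python3 -m creep '[[[-0.03,0.5,0],[0,0,0]],[[-0.03,0.5,0],[0,0,0]],[[-0.03,0.5,0],[0,0,0]],[[-0.02,0.5,0],[0,0,0]],[[-0.02,0.5,0],[0,0,0]],[[-0.02,0.3,0],[0,0,0]],[[0,0.15,0],[0,0,0]],[[0,0.05,0],[0,0,0]],[[0,0,0],[0,0,0]],[[0,0,0],[0,0,0]]]'
python3 go.py .5938 .0963 .2996
```

```text
t: 11.78
tcp_pos: [0.5567, -0.0168, 0.3834]
tool_rot: [0.422, 3.112, -0.0]
contact_force: [0.1, -0.7, -0.0]
finger_gap: 0.088
grasp_force: 0.0
t: 12.62
tcp_pos: [0.5942, 0.0955, 0.3827]
tool_rot: [-0.424, -3.113, 0.0]
contact_force: [0.3, 1.1, -0.8]
finger_gap: 0.088
grasp_force: 0.0
t 12.6167 tcp [0.5942 0.0955 0.3827] units [0.016 0.016 2.077] gap 0.0880142177942389 F [ 0.3  1.1 -0.8] grip 0.0 down [-0.e+00 -2.e-04 -1.e+00] axes [[-0.964, 0.267], [0.267, 0.964]] q [-0.04  0.49  1.18 -0.    1.47 -1.34]
```

```bash
python3 -m creep '[[[0.01,0.01,0.2],[0,0,0]],[[0,0,0.3],[0,0,0]],[[0,0,0.4],[0,0,0]],[[0,0,0.4],[0,0,0]],[[0,0,0.35],[0,0,0]],[[0,0,0.25],[0,0,0]],[[0,0,0.13],[0,0,0]],[[0,0,0.05],[0,0,0]],[[0,0,0],[0,0,0]],[[0,0,0],[0,0,0]]]'
python3 go.py .5938 .0963 .2996
```

```text
t: 13.45
tcp_pos: [0.5942, 0.0966, 0.3]
tool_rot: [0.423, 3.112, 0.0]
contact_force: [0.5, -0.3, 0.6]
finger_gap: 0.0882
grasp_force: 0.0
t 13.45 tcp [0.5942 0.0966 0.3   ] units [ 0.007 -0.011  0.009] gap 0.08820781440664392 F [ 0.5 -0.3  0.6] grip 0.0 down [ 1.1e-03 -1.0e-04 -1.0e+00] axes [[-0.964, 0.267], [0.267, 0.964]] q [-0.04  0.56  1.31 -0.    1.27 -1.34]
```

Aligned within 0.5 mm, so I'll close and lift 120 mm.

```bash
python3 -m creep '[[[0,-0.01,0.01],[0,0,0]],[[0,0,0],[0,0,0]],[[0,0,0],[0,0,0]],[[0,0,0],[0,0,0]],[[0,0,0],[0,0,0]],[[0,0,0],[0,0,0]],[[0,0,0],[0,0,0]],[[0,0,0],[0,0,0]],[[0,0,0],[0,0,0]],[[0,0,0],[0,0,0]],[[0,0,0],[0,0,0]],[[0,0,0],[0,0,0]]]' 1 30
python3 -m creep '[[[0,0,-0.05],[0,0,0]],[[0,0,-0.1],[0,0,0]],[[0,0,-0.1],[0,0,0]],[[0,0,-0.15],[0,0,0]],[[0,0,-0.2],[0,0,0]],[[0,0,-0.3],[0,0,0]],[[0,0,-0.4],[0,0,0]],[[0,0,-0.5],[0,0,0]],[[0,0,-0.5],[0,0,0]],[[0,0,-0.4],[0,0,0]],[[0,0,-0.3],[0,0,0]],[[0,0,-0.1],[0,0,0]]]'
python3 go.py .601 -.258 .42
```

```text
t: 14.45
tcp_pos: [0.594, 0.0964, 0.2989]
tool_rot: [0.422, 3.113, 0.0]
contact_force: [0.3, 0.2, 0.1]
finger_gap: 0.0292
grasp_force: 30.0
t: 15.45
tcp_pos: [0.5937, 0.0964, 0.4258]
tool_rot: [0.422, 3.109, 0.001]
contact_force: [-0.4, -0.3, -1.7]
finger_gap: 0.0291
grasp_force: 30.0
t 15.45 tcp [0.5937 0.0964 0.4258] units [-2.537 -8.491  0.147] gap 0.029050021871950996 F [-0.4 -0.3 -1.7] grip 30.0 down [ 3.9e-03 -2.0e-04 -1.0e+00] axes [[-0.964, 0.266], [0.266, 0.964]] q [-0.04  0.46  1.11 -0.    1.57 -1.34]
```

```bash
python3 -m creep '[[[-0.03,-0.1,0],[0,0,0]],[[-0.06,-0.2,0],[0,0,0]],[[-0.1,-0.35,0],[0,0,0]],[[-0.15,-0.5,0],[0,0,0]],[[-0.15,-0.5,0],[0,0,0]],[[-0.15,-0.5,0],[0,0,0]],[[-0.15,-0.5,0],[0,0,0]],[[-0.15,-0.5,0],[0,0,0]],[[-0.15,-0.5,0],[0,0,0]],[[-0.15,-0.5,0],[0,0,0]],[[-0.15,-0.5,0],[0,0,0]],[[-0.15,-0.5,0],[0,0,0]]]'
python3 -m creep '[[[-0.15,-0.5,0],[0,0,0]],[[-0.15,-0.5,0],[0,0,0]],[[-0.15,-0.5,0],[0,0,0]],[[-0.15,-0.5,0],[0,0,0]],[[-0.15,-0.5,0],[0,0,0]],[[-0.12,-0.4,0],[0,0,0]],[[-0.08,-0.3,0],[0,0,0]],[[-0.05,-0.14,0],[0,0,0]],[[0,0,0],[0,0,0]],[[0,0,0],[0,0,0]]]'
python3 go.py .601 -.258 .2745
```

```text
t: 16.45
tcp_pos: [0.598, -0.1211, 0.422]
tool_rot: [-0.424, -3.111, -0.0]
contact_force: [0.5, -0.2, -2.3]
finger_gap: 0.0291
grasp_force: 30.0
t: 17.28
tcp_pos: [0.6014, -0.2578, 0.4228]
tool_rot: [-0.422, -3.113, -0.001]
contact_force: [0.8, 0.6, -4.1]
finger_gap: 0.0293
grasp_force: 30.0
t 17.2833 tcp [ 0.6014 -0.2578  0.4228] units [ 0.006 -0.009  3.706] gap 0.029294967592124563 F [ 0.8  0.6 -4.1] grip 30.0 down [-3.e-04  6.e-04 -1.e+00] axes [[-0.964, 0.266], [0.266, 0.964]] q [-0.59  0.56  0.94  0.    1.64 -1.89]
```

```bash
python3 -m creep '[[[0,0,0.2],[0,0,0]],[[0,0,0.4],[0,0,0]],[[0,0,0.5],[0,0,0]],[[0,0,0.5],[0,0,0]],[[0,0,0.5],[0,0,0]],[[0,0,0.4],[0,0,0]],[[0,0,0.4],[0,0,0]],[[0,0,0.3],[0,0,0]],[[0,0,0.2],[0,0,0]],[[0,0,0.1],[0,0,0]],[[0,0,0.05],[0,0,0]],[[0,0,0],[0,0,0]]]'
python3 -m creep '[[[0,0,0.03],[0,0,0]],[[0,0,0.03],[0,0,0]],[[0,0,0.02],[0,0,0]],[[0,0,0.02],[0,0,0]],[[0,0,0.02],[0,0,0]],[[0,0,0.02],[0,0,0]],[[0,0,0],[0,0,0]],[[0,0,0],[0,0,0]]]'
```

```text
t: 18.28
tcp_pos: [0.6015, -0.2577, 0.2811]
tool_rot: [0.422, 3.113, -0.0]
contact_force: [0.3, 0.3, -3.7]
finger_gap: 0.0293
grasp_force: 30.0
t: 18.95
tcp_pos: [0.6014, -0.2581, 0.2753]
tool_rot: [-0.423, -3.113, -0.0]
contact_force: [-0.5, 0.1, -2.9]
finger_gap: 0.0295
grasp_force: 30.0
```

```bash
python3 -m creep '[[[0,0,0.015],[0,0,0]],[[0,0,0.01],[0,0,0]],[[0,0,0],[0,0,0]],[[0,0,0],[0,0,0]]]'
python3 -m creep '[[[0,0,0.01],[0,0,0]],[[0,0,0],[0,0,0]],[[0,0,0],[0,0,0]]]'
```

```text
t: 19.28
tcp_pos: [0.6014, -0.2581, 0.2747]
tool_rot: [0.422, 3.112, -0.0]
contact_force: [-0.1, 0.2, -0.4]
finger_gap: 0.0291
grasp_force: 30.0
t: 19.53
tcp_pos: [0.6014, -0.2581, 0.2746]
tool_rot: [0.422, 3.112, -0.001]
contact_force: [-0.9, 0.7, 6.2]
finger_gap: 0.029
grasp_force: 30.0
```

Red is down. Release, rise and go back for yellow.

```bash
python3 -m creep '[[[0,0,-0.005],[0,0,0]],[[0,0,0],[0,0,0]],[[0,0,0],[0,0,0]],[[0,0,0],[0,0,0]],[[0,0,0],[0,0,0]],[[0,0,0],[0,0,0]],[[0,0,-0.1],[0,0,0]],[[0,0,-0.2],[0,0,0]],[[0,0,-0.5],[0,0,0]],[[0,0,-0.6],[0,0,0]],[[0,0,-0.6],[0,0,0]],[[0,0,-0.6],[0,0,0]]]' -1
python3 go.py .6348 .1937 .39
```

```text
t: 20.53
tcp_pos: [0.6012, -0.2579, 0.3802]
tool_rot: [0.422, 3.112, -0.0]
contact_force: [0.7, -0.2, -0.1]
finger_gap: 0.0883
grasp_force: 0.0
t 20.5333 tcp [ 0.6012 -0.2579  0.3802] units [ 2.199 11.106 -0.249] gap 0.08833349946161494 F [ 0.7 -0.2 -0.1] grip 0.0 down [ 6.e-04 -4.e-04 -1.e+00] axes [[-0.964, 0.267], [0.267, 0.964]] q [-0.59  0.58  1.02  0.    1.54 -1.89]
```

```bash
python3 -m creep '[[[0.04,0.2,0],[0,0,0]],[[0.08,0.4,0],[0,0,0]],[[0.1,0.5,0],[0,0,0]],[[0.1,0.5,0],[0,0,0]],[[0.1,0.5,0],[0,0,0]],[[0.1,0.5,0],[0,0,0]],[[0.1,0.5,0],[0,0,0]],[[0.1,0.5,0],[0,0,0]],[[0.1,0.5,0],[0,0,0]],[[0.1,0.5,0],[0,0,0]],[[0.1,0.5,0],[0,0,0]],[[0.1,0.5,0],[0,0,0]]]'
python3 -m creep '[[[0.1,0.5,0],[0,0,0]],[[0.1,0.5,0],[0,0,0]],[[0.1,0.5,0],[0,0,0]],[[0.1,0.5,0],[0,0,0]],[[0.1,0.5,0],[0,0,0]],[[0.1,0.5,0],[0,0,0]],[[0.1,0.5,0],[0,0,0]],[[0.1,0.5,0],[0,0,0]],[[0.1,0.5,0],[0,0,0]],[[0.1,0.5,0],[0,0,0]],[[0.06,0.3,0],[0,0,0]],[[0.02,0.2,0],[0,0,0]]]'
python3 -m creep '[[[0,0,0.2],[0,0,0]],[[0,0,0.4],[0,0,0]],[[0,0,0.4],[0,0,0]],[[0,0,0.4],[0,0,0]],[[0,0,0.3],[0,0,0]],[[0,0,0.1],[0,0,0]],[[0,0,0],[0,0,0]],[[0,0,0],[0,0,0]]]'
python3 go.py .6348 .1937 .2992
```

```text
t: 21.53
tcp_pos: [0.6175, -0.028, 0.377]
tool_rot: [-0.421, -3.111, -0.001]
contact_force: [-0.1, -0.3, 0.1]
finger_gap: 0.0883
grasp_force: 0.0
t: 22.53
tcp_pos: [0.6343, 0.1955, 0.3772]
tool_rot: [-0.419, -3.112, 0.001]
contact_force: [0.7, -0.5, 0.3]
finger_gap: 0.0883
grasp_force: 0.0
t: 23.2
tcp_pos: [0.635, 0.1929, 0.3064]
tool_rot: [0.423, 3.113, -0.0]
contact_force: [0.1, -0.3, -0.2]
finger_gap: 0.088
grasp_force: 0.0
t 23.2 tcp [0.635  0.1929 0.3064] units [0.011 0.019 0.179] gap 0.08804216431062756 F [ 0.1 -0.3 -0.2] grip 0.0 down [ 1.e-04 -1.e-04 -1.e+00] axes [[-0.964, 0.267], [0.267, 0.964]] q [ 0.12  0.66  1.1  -0.    1.39 -1.18]
```

```bash
python3 -m creep '[[[0.01,0.02,0.1],[0,0,0]],[[0,0,0.07],[0,0,0]],[[0,0,0],[0,0,0]]]'
python3 -m creep '[[[0,0,0],[0,0,0]],[[0,0,0],[0,0,0]],[[0,0,0],[0,0,0]],[[0,0,0],[0,0,0]],[[0,0,0],[0,0,0]],[[0,0,0],[0,0,0]],[[0,0,0],[0,0,0]],[[0,0,0],[0,0,0]],[[0,0,0],[0,0,0]],[[0,0,0],[0,0,0]],[[0,0,0],[0,0,0]],[[0,0,0],[0,0,0]]]' 1 30
python3 -m creep '[[[0,0,-0.05],[0,0,0]],[[0,0,-0.1],[0,0,0]],[[0,0,-0.1],[0,0,0]],[[0,0,-0.15],[0,0,0]],[[0,0,-0.2],[0,0,0]],[[0,0,-0.3],[0,0,0]],[[0,0,-0.4],[0,0,0]],[[0,0,-0.5],[0,0,0]],[[0,0,-0.5],[0,0,0]],[[0,0,-0.4],[0,0,0]],[[0,0,-0.3],[0,0,0]],[[0,0,-0.1],[0,0,0]]]'
python3 go.py .627 -.112 .42
```

```text
t: 23.45
tcp_pos: [0.6346, 0.1942, 0.2991]
tool_rot: [-0.422, -3.113, 0.0]
contact_force: [-0.6, -0.6, 0.3]
finger_gap: 0.0879
grasp_force: 0.0
t: 24.45
tcp_pos: [0.6347, 0.1942, 0.2993]
tool_rot: [0.423, 3.113, 0.0]
contact_force: [-0.1, -0.1, 0.1]
finger_gap: 0.0292
grasp_force: 30.0
t: 25.45
tcp_pos: [0.6344, 0.1943, 0.4264]
tool_rot: [0.422, 3.109, 0.002]
contact_force: [0.1, -0.7, -3.6]
finger_gap: 0.0294
grasp_force: 30.0
t 25.45 tcp [0.6344 0.1943 0.4264] units [-1.861 -7.429  0.155] gap 0.029437430863738984 F [ 0.1 -0.7 -3.6] grip 30.0 down [ 4.3e-03  6.0e-04 -1.0e+00] axes [[-0.964, 0.266], [0.266, 0.964]] q [ 0.12  0.58  0.9   0.    1.66 -1.18]
```

```bash
python3 -m creep '[[[-0.02,-0.1,0],[0,0,0]],[[-0.05,-0.2,0],[0,0,0]],[[-0.09,-0.35,0],[0,0,0]],[[-0.125,-0.5,0],[0,0,0]],[[-0.125,-0.5,0],[0,0,0]],[[-0.125,-0.5,0],[0,0,0]],[[-0.125,-0.5,0],[0,0,0]],[[-0.125,-0.5,0],[0,0,0]],[[-0.125,-0.5,0],[0,0,0]],[[-0.125,-0.5,0],[0,0,0]],[[-0.125,-0.5,0],[0,0,0]],[[-0.125,-0.5,0],[0,0,0]]]'
python3 -m creep '[[[-0.125,-0.5,0],[0,0,0]],[[-0.125,-0.5,0],[0,0,0]],[[-0.125,-0.5,0],[0,0,0]],[[-0.1,-0.4,0],[0,0,0]],[[-0.06,-0.25,0],[0,0,0]],[[-0.04,-0.13,0],[0,0,0]],[[0,0,0],[0,0,0]],[[0,0,0],[0,0,0]]]'
python3 go.py .627 -.112 .2745
python3 - <<'E'
from station import bot; import cv2
f=bot.grab_frame('scene'); cv2.imwrite('pics/p3.png',cv2.resize(f['color'][100:360,180:520,::-1],None,fx=2.2,fy=2.2))
E
```

```text
t: 26.45
tcp_pos: [0.6289, -0.0204, 0.4225]
tool_rot: [-0.424, -3.111, 0.0]
contact_force: [0.3, -0.6, -2.3]
finger_gap: 0.0289
grasp_force: 30.0
t: 27.12
tcp_pos: [0.6271, -0.1119, 0.4231]
tool_rot: [-0.422, -3.112, -0.001]
contact_force: [-0.6, 0.3, -2.8]
finger_gap: 0.0294
grasp_force: 30.0
t 27.1167 tcp [ 0.6271 -0.1119  0.4231] units [ 0.    -0.005  3.715] gap 0.029377050814694095 F [-0.6  0.3 -2.8] grip 30.0 down [-5.e-04  5.e-04 -1.e+00] axes [[-0.964, 0.267], [0.267, 0.964]] q [-0.36  0.53  1.    0.    1.62 -1.66]
```

View pics/p3.png

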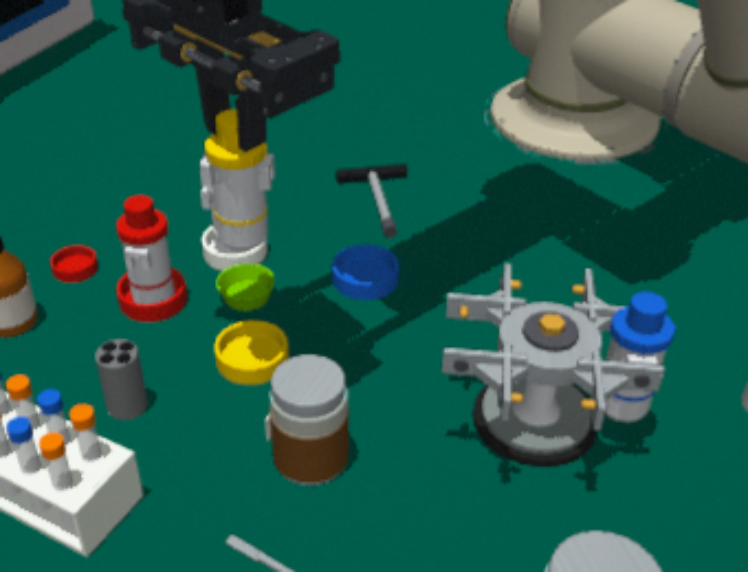

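The red bucket stands upright in its cup at crop (150,290), and the jar and rotor are undisturbed. The yellow bucket hangs upright; in this view it hides the white one. I'll lower yellow.

```bash
python3 -m creep '[[[0,0,0.2],[0,0,0]],[[0,0,0.4],[0,0,0]],[[0,0,0.5],[0,0,0]],[[0,0,0.5],[0,0,0]],[[0,0,0.5],[0,0,0]],[[0,0,0.4],[0,0,0]],[[0,0,0.4],[0,0,0]],[[0,0,0.3],[0,0,0]],[[0,0,0.2],[0,0,0]],[[0,0,0.1],[0,0,0]],[[0,0,0.05],[0,0,0]],[[0,0,0],[0,0,0]]]'
python3 -m creep '[[[0,0,0.03],[0,0,0]],[[0,0,0.03],[0,0,0]],[[0,0,0.02],[0,0,0]],[[0,0,0.02],[0,0,0]],[[0,0,0.02],[0,0,0]],[[0,0,0.02],[0,0,0]],[[0,0,0.01],[0,0,0]],[[0,0,0],[0,0,0]],[[0,0,0],[0,0,0]]]'
python3 -m creep '[[[0,0,0.01],[0,0,0]],[[0,0,0],[0,0,0]],[[0,0,0],[0,0,0]]]'
```

```text
t: 28.17
tcp_pos: [0.6273, -0.1118, 0.2814]
tool_rot: [0.422, 3.113, -0.0]
contact_force: [0.6, -0.9, -3.0]
finger_gap: 0.0293
grasp_force: 30.0
t: 28.92
tcp_pos: [0.6272, -0.1121, 0.2754]
tool_rot: [0.423, 3.113, -0.0]
contact_force: [-1.1, 0.8, -3.0]
finger_gap: 0.0289
grasp_force: 30.0
t: 29.17
tcp_pos: [0.6272, -0.1121, 0.2751]
tool_rot: [0.423, 3.113, -0.0]
contact_force: [-0.1, 0.3, -1.4]
finger_gap: 0.0295
grasp_force: 30.0
```

```bash
python3 -m creep '[[[0,0,0.01],[0,0,0]],[[0,0,0],[0,0,0]],[[0,0,0],[0,0,0]]]'
python3 -m creep '[[[0,0,0.005],[0,0,0]],[[0,0,0],[0,0,0]],[[0,0,0],[0,0,0]]]'
```

```text
t: 29.42
tcp_pos: [0.6273, -0.1121, 0.2751]
tool_rot: [0.422, 3.112, -0.0]
contact_force: [-0.8, 0.2, 2.2]
finger_gap: 0.029
grasp_force: 30.0
t: 29.67
tcp_pos: [0.6273, -0.1121, 0.2751]
tool_rot: [0.422, 3.112, -0.0]
contact_force: [-0.8, 0.7, 5.3]
finger_gap: 0.0296
grasp_force: 30.0
```

Yellow is seated. Release it and go for blue.

```bash
python3 -m creep '[[[0,0,0],[0,0,0]],[[0,0,0],[0,0,0]],[[0,0,0],[0,0,0]],[[0,0,0],[0,0,0]],[[0,0,0],[0,0,0]],[[0,0,0],[0,0,0]],[[0,0,-0.1],[0,0,0]],[[0,0,-0.2],[0,0,0]],[[0,0,-0.5],[0,0,0]],[[0,0,-0.6],[0,0,0]],[[0,0,-0.6],[0,0,0]],[[0,0,-0.6],[0,0,0]]]' -1
python3 go.py .5374 .2344 .39
```

```text
t: 30.67
tcp_pos: [0.627, -0.1119, 0.3804]
tool_rot: [0.422, 3.112, -0.0]
contact_force: [0.2, -0.1, -0.2]
finger_gap: 0.0882
grasp_force: 0.0
t 30.6667 tcp [ 0.627  -0.1119  0.3804] units [ 4.467  7.749 -0.244] gap 0.08816298454579963 F [ 0.2 -0.1 -0.2] grip 0.0 down [ 7.e-04 -3.e-04 -1.e+00] axes [[-0.964, 0.266], [0.266, 0.964]] q [-0.36  0.55  1.08 -0.    1.51 -1.66]
```

```bash
python3 -m creep '[[[0.12,0.2,0],[0,0,0]],[[0.26,0.45,0],[0,0,0]],[[0.26,0.45,0],[0,0,0]],[[0.26,0.45,0],[0,0,0]],[[0.26,0.45,0],[0,0,0]],[[0.26,0.45,0],[0,0,0]],[[0.26,0.45,0],[0,0,0]],[[0.26,0.45,0],[0,0,0]],[[0.26,0.45,0],[0,0,0]],[[0.26,0.45,0],[0,0,0]],[[0.26,0.45,0],[0,0,0]],[[0.26,0.45,0],[0,0,0]]]'
python3 -m creep '[[[0.26,0.45,0],[0,0,0]],[[0.26,0.45,0],[0,0,0]],[[0.26,0.45,0],[0,0,0]],[[0.26,0.45,0],[0,0,0]],[[0.26,0.45,0],[0,0,0]],[[0.12,0.2,0],[0,0,0]],[[0.07,0.15,0],[0,0,0]],[[0,0,0],[0,0,0]],[[0,0,0],[0,0,0]]]'
python3 -m creep '[[[0,0,0.2],[0,0,0]],[[0,0,0.4],[0,0,0]],[[0,0,0.4],[0,0,0]],[[0,0,0.4],[0,0,0]],[[0,0,0.3],[0,0,0]],[[0,0,0.1],[0,0,0]],[[0,0,0],[0,0,0]],[[0,0,0],[0,0,0]]]'
python3 go.py .5374 .2344 .2992
```

```text
t: 31.67
tcp_pos: [0.5666, 0.1195, 0.3785]
tool_rot: [-0.422, -3.113, -0.0]
contact_force: [-0.1, 0.6, 0.6]
finger_gap: 0.0882
grasp_force: 0.0
t: 32.42
tcp_pos: [0.5377, 0.234, 0.3783]
tool_rot: [0.423, 3.113, -0.0]
contact_force: [1.0, -0.9, -0.3]
finger_gap: 0.088
grasp_force: 0.0
t: 33.08
tcp_pos: [0.5378, 0.234, 0.3066]
tool_rot: [0.423, 3.113, 0.0]
contact_force: [-0.2, -0.8, -0.5]
finger_gap: 0.0879
grasp_force: 0.0
t 33.0833 tcp [0.5378 0.234  0.3066] units [0.013 0.008 0.184] gap 0.08794785442909242 F [-0.2 -0.8 -0.5] grip 0.0 down [ 3.e-04  0.e+00 -1.e+00] axes [[-0.964, 0.267], [0.267, 0.964]] q [ 0.21  0.53  1.35 -0.    1.27 -1.09]
```

```bash
python3 -m creep '[[[0.01,0.01,0.1],[0,0,0]],[[0,0,0.08],[0,0,0]],[[0,0,0],[0,0,0]]]'
python3 -m creep '[[[0,0,0],[0,0,0]],[[0,0,0],[0,0,0]],[[0,0,0],[0,0,0]],[[0,0,0],[0,0,0]],[[0,0,0],[0,0,0]],[[0,0,0],[0,0,0]],[[0,0,0],[0,0,0]],[[0,0,0],[0,0,0]],[[0,0,0],[0,0,0]],[[0,0,0],[0,0,0]],[[0,0,0],[0,0,0]],[[0,0,0],[0,0,0]]]' 1 30
python3 -m creep '[[[0,0,-0.05],[0,0,0]],[[0,0,-0.1],[0,0,0]],[[0,0,-0.1],[0,0,0]],[[0,0,-0.15],[0,0,0]],[[0,0,-0.2],[0,0,0]],[[0,0,-0.3],[0,0,0]],[[0,0,-0.4],[0,0,0]],[[0,0,-0.5],[0,0,0]],[[0,0,-0.5],[0,0,0]],[[0,0,-0.4],[0,0,0]],[[0,0,-0.3],[0,0,0]],[[0,0,-0.1],[0,0,0]]]'
python3 go.py .456 -.0755 .42
```

```text
t: 33.33
tcp_pos: [0.5371, 0.2349, 0.2989]
tool_rot: [-0.422, -3.113, 0.0]
contact_force: [0.4, -0.2, -0.0]
finger_gap: 0.0881
grasp_force: 0.0
t: 34.33
tcp_pos: [0.5372, 0.2349, 0.2991]
tool_rot: [-0.423, -3.113, 0.0]
contact_force: [-0.1, -0.3, -0.4]
finger_gap: 0.0291
grasp_force: 30.0
t: 35.33
tcp_pos: [0.5369, 0.2349, 0.4259]
tool_rot: [0.422, 3.109, 0.002]
contact_force: [0.6, 0.4, -3.1]
finger_gap: 0.0289
grasp_force: 30.0
t 35.3333 tcp [0.5369 0.2349 0.4259] units [-0.117 -8.018  0.135] gap 0.028850540938919606 F [ 0.6  0.4 -3.1] grip 30.0 down [ 3.9e-03  8.0e-04 -1.0e+00] axes [[-0.964, 0.266], [0.266, 0.964]] q [ 0.21  0.43  1.15 -0.    1.55 -1.09]
```

```bash
python3 -m creep '[[[0,-0.1,0],[0,0,0]],[[0,-0.2,0],[0,0,0]],[[-0.01,-0.35,0],[0,0,0]],[[-0.01,-0.5,0],[0,0,0]],[[-0.01,-0.5,0],[0,0,0]],[[-0.01,-0.5,0],[0,0,0]],[[-0.01,-0.5,0],[0,0,0]],[[-0.01,-0.5,0],[0,0,0]],[[-0.01,-0.5,0],[0,0,0]],[[-0.01,-0.5,0],[0,0,0]],[[-0.01,-0.5,0],[0,0,0]],[[-0.01,-0.5,0],[0,0,0]]]'
python3 -m creep '[[[-0.01,-0.5,0],[0,0,0]],[[-0.01,-0.5,0],[0,0,0]],[[0,-0.5,0],[0,0,0]],[[0,-0.5,0],[0,0,0]],[[0,-0.4,0],[0,0,0]],[[0,-0.3,0],[0,0,0]],[[0,-0.17,0],[0,0,0]],[[0,0,0],[0,0,0]],[[0,0,0],[0,0,0]]]'
python3 go.py .456 -.0755 .2745
```

```text
t: 36.33
tcp_pos: [0.4851, 0.0335, 0.4225]
tool_rot: [-0.423, -3.111, 0.0]
contact_force: [0.5, -0.5, -3.4]
finger_gap: 0.0292
grasp_force: 30.0
t: 37.08
tcp_pos: [0.456, -0.0758, 0.4229]
tool_rot: [-0.424, -3.112, -0.001]
contact_force: [0.1, 0.3, -4.4]
finger_gap: 0.029
grasp_force: 30.0
t 37.0833 tcp [ 0.456  -0.0758  0.4229] units [-1.000e-03  5.000e-03  3.709e+00] gap 0.02899128164386654 F [ 0.1  0.3 -4.4] grip 30.0 down [-6.e-04  5.e-04 -1.e+00] axes [[-0.964, 0.267], [0.267, 0.964]] q [-0.42  0.21  1.49  0.    1.44 -1.72]
```

```bash
python3 -m creep '[[[0,0,0.2],[0,0,0]],[[0,0,0.4],[0,0,0]],[[0,0,0.5],[0,0,0]],[[0,0,0.5],[0,0,0]],[[0,0,0.5],[0,0,0]],[[0,0,0.4],[0,0,0]],[[0,0,0.4],[0,0,0]],[[0,0,0.3],[0,0,0]],[[0,0,0.2],[0,0,0]],[[0,0,0.1],[0,0,0]],[[0,0,0.05],[0,0,0]],[[0,0,0],[0,0,0]]]'
python3 -m creep '[[[0,0,0.03],[0,0,0]],[[0,0,0.03],[0,0,0]],[[0,0,0.02],[0,0,0]],[[0,0,0.02],[0,0,0]],[[0,0,0.02],[0,0,0]],[[0,0,0.02],[0,0,0]],[[0,0,0.01],[0,0,0]],[[0,0,0.01],[0,0,0]],[[0,0,0],[0,0,0]],[[0,0,0],[0,0,0]]]'
python3 -m creep '[[[0,0,0.01],[0,0,0]],[[0,0,0],[0,0,0]],[[0,0,0],[0,0,0]]]'
```

```text
t: 38.08
tcp_pos: [0.4565, -0.0754, 0.2811]
tool_rot: [0.422, 3.113, -0.0]
contact_force: [-0.4, -0.7, -2.5]
finger_gap: 0.0292
grasp_force: 30.0
t: 38.92
tcp_pos: [0.4564, -0.0756, 0.2749]
tool_rot: [0.422, 3.113, -0.0]
contact_force: [-0.6, 0.1, -0.6]
finger_gap: 0.0292
grasp_force: 30.0
t: 39.17
tcp_pos: [0.4565, -0.0756, 0.2749]
tool_rot: [0.422, 3.112, -0.001]
contact_force: [-1.7, 0.5, 4.9]
finger_gap: 0.0293
grasp_force: 30.0
```

Blue is seated. Release it, back well away and check.

```bash
python3 -m creep '[[[0,0,0],[0,0,0]],[[0,0,0],[0,0,0]],[[0,0,0],[0,0,0]],[[0,0,0],[0,0,0]],[[0,0,0],[0,0,0]],[[0,0,0],[0,0,0]],[[0,0,-0.1],[0,0,0]],[[0,0,-0.2],[0,0,0]],[[0,0,-0.5],[0,0,0]],[[0,0,-0.6],[0,0,0]],[[0,0,-0.6],[0,0,0]],[[0,0,-0.6],[0,0,0]]]' -1
python3 -m creep '[[[0,0.3,-0.4],[0,0,0]],[[0,0.5,-0.2],[0,0,0]],[[0,0.5,0],[0,0,0]],[[0,0.5,0],[0,0,0]],[[0,0.5,0],[0,0,0]],[[0.3,0.5,0],[0,0,0]],[[0.4,0.5,0],[0,0,0]],[[0.4,0.5,0],[0,0,0]],[[0.4,0.5,0],[0,0,0]],[[0.4,0.4,0],[0,0,0]],[[0.2,0.2,0],[0,0,0]],[[0,0,0],[0,0,0]]]'
python3 - <<'E'
from station import bot; from h import *
f=bot.grab_frame('top'); cv2.imwrite('pics/end_top.png',f['color'][:,:,::-1]); P=cloud(f); v,u=np.mgrid[:480,:640]
for c,q in dict(yellow=(.627,-.112),red=(.601,-.258),white=(.486,-.23),blue=(.456,-.0755)).items():
    k=mask(f,c)&(np.hypot(P[...,0]-q[0],P[...,1]-q[1])<.025)&(P[...,2]>.118)
    print(c,k.sum(),np.median(P[k],0).round(4) if k.any() else None)
f=bot.grab_frame('scene'); cv2.imwrite('pics/end_scene.png',cv2.resize(f['color'][130:400,140:480,::-1],None,fx=2.2,fy=2.2))
E
```

```text
t: 40.17
tcp_pos: [0.4561, -0.0755, 0.3803]
tool_rot: [0.422, 3.113, -0.0]
contact_force: [0.6, -0.3, -0.1]
finger_gap: 0.0882
grasp_force: 0.0
t: 41.17
tcp_pos: [0.4266, 0.137, 0.403]
tool_rot: [0.419, 3.113, 0.0]
contact_force: [0.6, -0.6, 0.4]
finger_gap: 0.0881
grasp_force: 0.0
yellow 309 [ 0.626  -0.1106  0.1291]
red 328 [ 0.6009 -0.255   0.1291]
white 308 [ 0.486  -0.2284  0.1293]
blue 296 [ 0.4569 -0.0744  0.1293]
```

View pics/end_top.png

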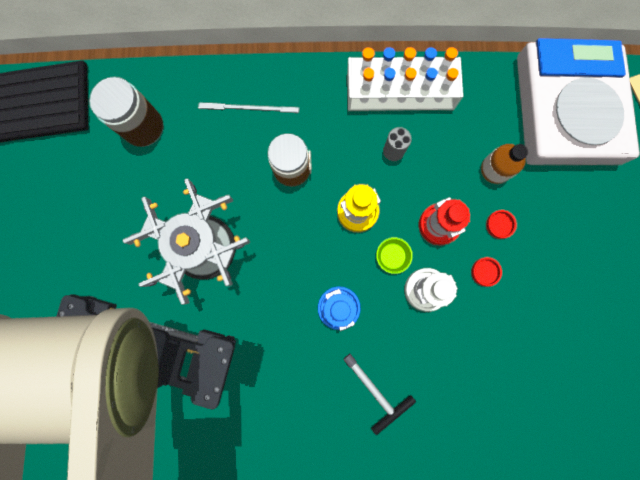

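View pics/end_scene.png

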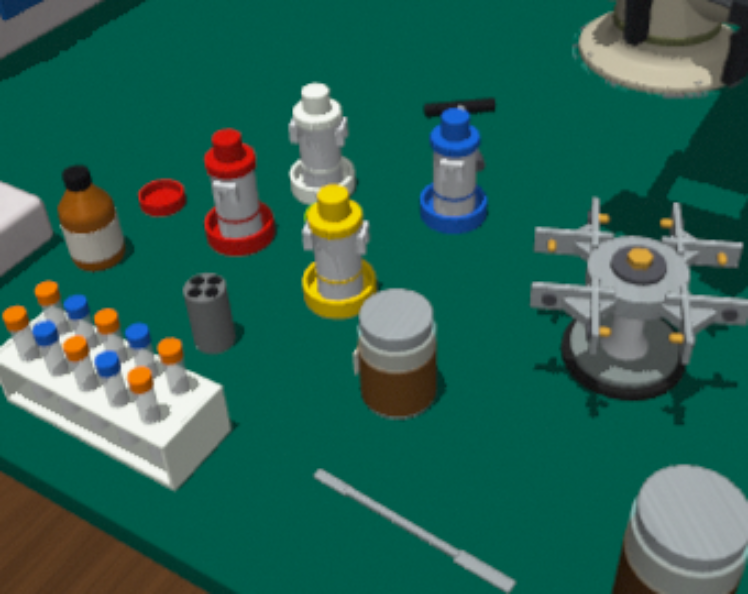

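All four buckets stand upright in their own cups. Their knob tops are at z=0.129, which is fully down. The jars are unmoved and the arm is clear.

```bash
python3 -c "
from station import bot; print(bot.hand_in())"
```

```text
the job is handed in; nothing more can be done
None
```

All four buckets are off the rotor, each standing upright and fully down in the cup of its own colour; the jar was not moved, and the job is handed in after about 41 s of robot time.

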